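# Gauge the bender jig's unknown gap with a stepped gauge

### The arm

A 6-joint arm with a two-finger parallel gripper is mounted at the origin on the work surface. World frame = base frame: x ahead of the robot, y to its left, z up, the work surface at z = 0. Lengths are in m, angles in degrees, forces in N, time in s.
With the tool pointing down it reaches from about 0.4 to 0.825 m from the base axis. Payload 7 kg.
Tool frame: the origin (TCP) lies midway between the tips of the shut fingers; the grasp point (between the pads) lies 19 mm behind it (ctrl.grip_point_offset is the distance from the TCP to the grasp point, in m); x points along the fingers, y is the direction in which the jaws open and shut, and the axes are right-handed (so a half turn about x gives the same grasp; the last joint's range is limited). The gripper opens to 88 mm and grips with 3 to 60 N. Pads are 19 mm wide; open, the fingers measure 130 mm over their backs; the gripper's body (78 mm by 193 mm) begins 47 mm behind the grasp point.
Start: joints at [-48.982, 20.546, 0.682, 0, -70.136, -16.507], TCP at [0.28, -0.614, 0.227] pointing down, gripper open.
Joint ranges: [-176.03, 176.03], [-82.01, 121.73], [-58.28, 71.71], [-173.87, 95.51], [-174.79, -0.11], [-173.66, 173.66]. Speed limits (degrees/s): [136.94, 136.94, 172.46, 180, 180, 180].

### API

Orientations are given as [roll, pitch, yaw] about the fixed x, y, z axes, in that order (R = Rz(yaw) Ry(pitch) Rx(roll)).
In Python, from plant import ctrl gives the robot as it stands.
- The arm moves only by the tool drive_tool, never from a script. Its argument "plan" is a list of rows, each a list of 3 entries, a list of its own where there are three numbers: the shift along the tool's x, y, z in m, then the turn, a rotation vector about the tool's x, y, z in degrees, then the opening, from 0 (shut) to 1 (fully open). In form: [[[dx, dy, dz], [wx, wy, wz], grip], ...]. A call has 1 to 20 rows; each row is the pose to reach, as a shift and turn from the pose measured when the call began, along the tool's axes at that moment; what a row does not reach only later rows make up. A row lasts 1/12 s, in which the tool goes at most 41.7 mm and 7.16 degrees, less where a joint would pass 70% of its speed; a pose out of reach is approached as far as the arm can. A call with a gripper value outside its range is refused whole. The fingers move at their own pace and stop on an object; the grip force is fixed at half the most. Time passes only in rows, so rows that repeat a pose let the fingers close. It gives the time, the measured TCP pose, the force and the opening at its end, in the units of the state.
- ctrl.get_obs(): the state, without advancing time (a new reading comes with each control period).
- ctrl.snapshot(name): name is "scene" or "top" or "wrist"; returns the picture (420x560x3 uint8, blue, green, red); there is no depth.
- ctrl.get_calibration(name): a dict with "fx", "fy", "cx", "cy" (pixels), "dist_coeffs" ([k1, k2, p1, p2, k3] as OpenCV has them; the pictures are not rectified), "R" (3x3) and "t" (3): a world point X has camera coordinates R X + t. Camera axes: x right, y down, z forward; pixel columns grow to the right and rows downward; lengths in m; the calibration is good to about 2 mm. A picture is of the moment at which its call begins: read the wrist's pose just before it. get_calibration takes no time and is no camera call; for the wrist camera it gives the pose at the moment of the call.
- ctrl.close_job(): hands the job in, once; it reports no verdict.
Trained networks look in the newest picture that a camera, given by its name, has taken for a name from the list of things; names that differ only in an ending like _2 or _b are one class to them, and where a whole thing is asked for, a point or a joint stands for the part that bears it (a point fixed in the world has none). Each returns a list of dicts, best first, with "confidence" (0 to 1); they miss things now and then, are a little off and sometimes report something else, mostly with a low value. They report only what shows in the picture. A call takes as long as a camera call. They do not tell look-alikes from the thing itself.
- ctrl.cut_out(camera, name): "pixels" (420x560 bool, what is visible of it) and "pixel" ([column, row] in pixels, amid what is visible of it).
- ctrl.landmark_of(camera, name): "pixel" ([column, row] in pixels: a listed point, or the origin of a listed thing).
The state is a dict: "clock": time; "joint_pos": joint angles; "qvel": joint speeds; "tau": joint torques, N m; "tool_pos": TCP position; "orientation": TCP orientation; "force": force on the tool from outside, world axes, zero at the start; "moment": the same for the moment, N m; "opening": finger opening in m.
Only numpy, scipy, OpenCV 4.12 (cv2) and the standard library are available. Lean on these libraries where they do the work, as an engineer would, in place of code of your own. Each camera call takes 0.05 s, during which the arm holds its last target. There are 200 camera calls.

### The job

Find the gap between the blue fence and the steel stop of the jig with the stepped gauge: put the thinnest leaf down into it first, then try thicker leaves, each slid gently down along the fence, until you have felt the first one that binds on top of the stop. Then leave the gauge standing upright, released, with the thickest leaf that goes in fully down in the gap. Never press or force it hard, and leave the other things where they are.

Things in the scene. Friction and masses are not known exactly. Their poses are not given: they have to be found in the camera images.
- fence_foot (a point): Blue setting jig, fixed to the bench: base plate 110 x 232 mm, 8 mm thick, bearing a blue fence 232 mm long, 48 mm high above the plate. This point: on the plate's top at the foot of the fence's flat face, midway along it. x points out of that face (away from the robot), y along the fence, z up.
- gap_mouth (a point): On the fence's face 30 mm above fence_foot, level with the top of the rigid steel stop that faces the fence, centred on y = 0: 16 mm wide (y), 44 mm long (x), 18 mm lower than the fence, edges rounded 1.5 mm. The gap from fence face to stop is open above and at both sides, floored by the base plate; its width is unknown, 5.9 to 11.8 mm, and is not told by this pose.
- gauge_grip (a point): Stepped gauge, 0.24 to 0.39 kg: steel bar 118 mm long (y), 14 mm thick (x), 14 mm high, black handle on its middle 44 mm long (y), 14 mm thick (x), 32 mm high. This point: the handle's centre, 90 mm above the leaves' feet. Four leaves hang from the bar with one common flat back (faces -x, 7 mm behind this point), thickening to +x. Starts in its stand, back towards the robot.
- stand: Grey stand, fixed: a trough along y with 6 mm floor, walls 40 mm high, 19 mm apart inside (140 mm long); the gauge's feet rest on its floor and it lifts straight out. Origin at the centre of its underside.
- leaf1_foot (a point): Foot of the 5 mm leaf (yellow): the middle of its lower edge on the flat back (its axes are the gauge's). Leaf 18 mm wide (y), 60 mm long, centred +48 mm in y from the handle's centre, marked in its colour on the bar.
- leaf2_foot (a point): Foot of the 7.5 mm leaf (green): the middle of its lower edge on the flat back (its axes are the gauge's). Leaf 18 mm wide (y), 60 mm long, centred +16 mm in y from the handle's centre, marked in its colour on the bar.
- leaf3_foot (a point): Foot of the 10 mm leaf (orange): the middle of its lower edge on the flat back (its axes are the gauge's). Leaf 18 mm wide (y), 60 mm long, centred -16 mm in y from the handle's centre, marked in its colour on the bar.
- leaf4_foot (a point): Foot of the 12.5 mm leaf (red): the middle of its lower edge on the flat back (its axes are the gauge's). Leaf 18 mm wide (y), 60 mm long, centred -48 mm in y from the handle's centre, marked in its colour on the bar.
- nut: Bystander: loose brass ring nut lying on the jig's base plate, 22 mm across, 10 mm high; origin at its underside
- screwdriver: Bystander: red-handled screwdriver, 190 mm long, lying on the bench
- spanner: Bystander: steel spanner, 180 mm long, lying on the bench
- spray: Bystander: spray can, 52 mm across, 160 mm high, standing; origin at its underside
- jar: Bystander: glass jar with black lid, 60 mm across, 70 mm high; origin at its underside
- sleeve: Bystander: turned steel sleeve standing on end, 48 mm across, 60 mm high; origin at its underside
- mug: Bystander: blue mug, 80 mm across, 90 mm high; origin at its underside
Not all that is in view belongs to the job. Of the things like the part that bears gauge_grip, leave any that is pink or purple; of the rest the larger one is meant.

How it is judged:
By the outcome, as a careful person would: the job done as asked, in the order asked, and still so for the second after the job is handed in, with the robot touching nothing.
It also fails if it takes over 72 s, if anything falls off the work surface, if the arm or the gripper's body presses on something with over 40 N, if the wrist force passes 120 N, or if a joint passes its speed limit or range.

## Working session

There is one attempt and no reset: what is moved stays moved. The work goes in short steps, Python scripts to look and compute and a tool call to move; the robot and the scene stay as the last step left them, time stands still between calls to the robot, and variables do not carry over. Pictures are saved under pics/ and viewed, about 8 in all and at most 12, crops included, and the job is handed in when it is done.

Besides the shell and the picture viewer there is one more tool, called after "Emit:" by a JSON object that holds its "api" and its "payload". drive_tool: Moves the arm, as the interface text tells. Its arguments: {"type":"object","properties":{"plan":{"type":"array","items":{"type":"array"}}},"required":["plan"]}

```bash
ls; mkdir -p pics; python3 - <<'E'
from plant import ctrl
import cv2,numpy as np
o=ctrl.get_obs();print(o)
for n in("scene","top"):
    im=ctrl.snapshot(n);cv2.imwrite(f"pics/{n}0.png",im)
    c=ctrl.get_calibration(n);print(n,c)
    for k in["fence_foot","gap_mouth","gauge_grip","stand","leaf1_foot","leaf4_foot","nut"]:
        print(k,[(np.round(d["pixel"],1).tolist(),round(d["confidence"],2)) for d in ctrl.landmark_of(n,k)])
a=cv2.imread("pics/scene0.png");b=cv2.imread("pics/top0.png")
E
```

```text
pics
{'clock': 0.0, 'joint_pos': array([-4.89815151e+01,  2.05902967e+01,  6.33139202e-01, -2.05147590e-02,
       -7.01365386e+01, -1.65054482e+01]), 'qvel': array([-0.10700221,  0.02903894, -0.16165058, -0.01335559,  0.06119616,
       -0.01409959]), 'tau': array([ 1.07157219e-03, -5.82715917e+01,  2.93065041e+01,  6.99700803e+00,
        7.05625236e-03, -1.87296123e-04]), 'tool_pos': array([ 0.27980818, -0.61372214,  0.22562949]), 'orientation': array([ 94.87639289,  89.90433908, 119.38244323]), 'force': array([-0.10322684, -0.2423062 , -0.2228385 ]), 'moment': array([-0.0211824 , -0.01637629,  0.02451502]), 'opening': 0.08779442566675659}
scene {'fx': 420.9121841636647, 'fy': 420.9121841636647, 'cx': 278.7333494892888, 'cy': 207.8871349854947, 'dist_coeffs': array([0.04059717, 0.        , 0.        , 0.        , 0.        ]), 'R': array([[ 0.20947453,  0.97776638,  0.00966053],
       [ 0.72341753, -0.14832126, -0.67429065],
       [-0.65786587,  0.14823531, -0.73840286]]), 't': array([-0.1051455 , -0.33119535,  1.47438437])}
fence_foot [([250.3, 225.7], 0.75)]
gap_mouth [([245.1
[... 580 characters left out ...]
-0.00154987,  0.        ,  0.        ,  0.        ,  0.        ]), 'R': array([[ 0.00131723, -0.99987802,  0.01556314],
       [-0.99917713, -0.00194688, -0.04051271],
       [ 0.04053806, -0.01549697, -0.99905781]]), 't': array([-0.00358196,  0.52327947,  0.98645643])}
fence_foot [([307.3, 208.2], 0.93)]
gap_mouth [([311.8, 208.8], 0.61)]
gauge_grip [([159.6, 138.0], 0.77), ([177.2, 240.1], 0.72), ([161.7, 189.2], 0.68), ([151.2, 292.9], 0.64)]
stand [([174.2, 191.3], 0.95)]
leaf1_foot [([155.7, 200.2], 0.87), ([160.6, 301.3], 0.82), ([158.4, 152.0], 0.52)]
leaf4_foot [([172.0, 270.3], 0.96), ([185.6, 145.2], 0.74), ([199.8, 239.3], 0.45), ([307.5, 206.0], 0.4)]
nut [([350.7, 197.3], 0.36)]
```

View pics/scene0.png

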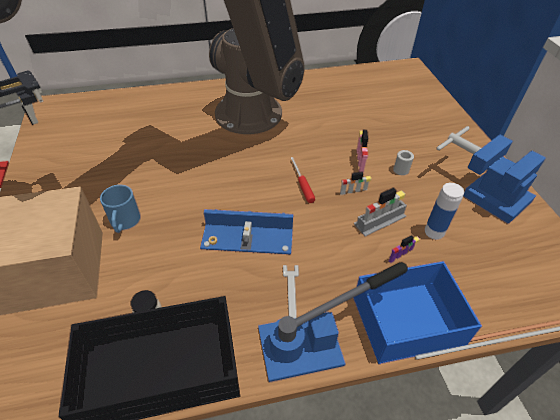

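View pics/top0.png

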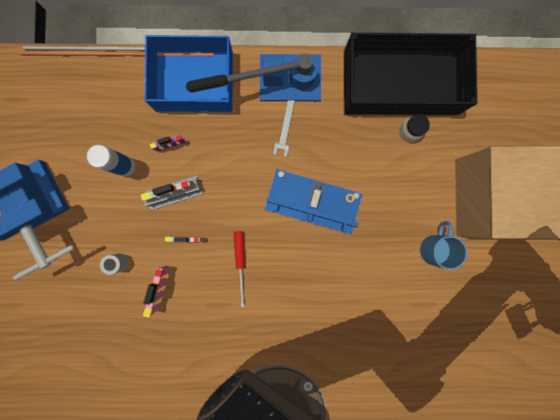

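Lookalikes of the gauge (top view): pink at (154,292), purple at (167,142), a small bare one at (186,240), and the one in the grey stand at (172,190). I choose the one in the stand because it is the larger and is not pink or purple. The jig is around (314,200), with the nut on its right end at (350,197).

```bash
cat > h.py <<'E'
from plant import ctrl
import cv2,numpy as np
from scipy.spatial.transform import Rotation as Ro
from scipy.optimize import least_squares
def pose():
    o=ctrl.get_obs();return np.array(o["tool_pos"]),Ro.from_euler("xyz",o["orientation"],degrees=True),o
def ray(c,p):
    K=np.array([[c["fx"],0,c["cx"]],[0,c["fy"],c["cy"]],[0,0,1]])
    u=cv2.undistortPoints(np.array([[p]],float),K,c["dist_coeffs"])[0,0]
    d=c["R"].T@np.r_[u,1];return -c["R"].T@c["t"],d/np.linalg.norm(d)
def tri(rs):
    A=sum(np.eye(3)-np.outer(d,d) for o,d in rs);b=sum((np.eye(3)-np.outer(d,d))@o for o,d in rs)
    X=np.linalg.solve(A,b);return X,[round(1e3*np.linalg.norm(np.cross(X-o,d)),1) for o,d in rs]
def atz(c,p,z):
    o,d=ray(c,p);return o+d*(z-o[2])/d[2]
def proj(c,X):
    K=np.array([[c["fx"],0,c["cx"]],[0,c["fy"],c["cy"]],[0,0,1]])
    return cv2.projectPoints(np.atleast_2d(X).astype(float),cv2.Rodrigues(c["R"])[0],c["t"],K,c["dist_coeffs"])[0][:,0]
def down(yaw,s=1):  # tool x down, tool y (jaws) along world heading yaw
    a=np.radians(yaw);y=np.array([np.cos(a),np.sin(a),0])*s;x=np.array([0,0,-1.]);return Ro.from_matrix(np.c_[x,y,np.cross(x,y)])
def delta(P,R):
    p,r,o=pose();return np.round(r.inv().apply(np.array(P)-p),4).tolist(),np.round((r.inv()*R).as_rotvec(degrees=True),2).tolist()
E
python3 - <<'E'
from h import *
p,r,o=pose()
print(r.as_matrix().round(3))
c=ctrl.get_calibration("wrist");print(c["fx"],"campos in tool",r.inv().apply(-c["R"].T@c["t"]-p),"cam axes in tool (rows)",(c["R"]@r.as_matrix()).round(3))
t=ctrl.get_calibration("top");s=ctrl.get_calibration("scene")
print("grip",tri([ray(t,(161.7,189.2)),ray(s,(385,195.1))]))
print("stand",tri([ray(t,(174.2,191.3)),ray(s,(380.8,222.9))]))
print("foot",tri([ray(t,(307.3,208.2)),ray(s,(250.3,225.7))]))
for q in[(350.7,197.3)]:print("nut",atz(t,q,.01))
for q in[(267,205),(357,230)]:print("fence ends",atz(t,q,.05))
for yw in(20,):
  for sg in(1,-1):print(delta([.55,.2,.35],down(yw,sg)))
E
```

```text
[[ 0.    -0.415  0.91 ]
 [ 0.     0.91   0.415]
 [-1.    -0.     0.   ]]
347.4336107309683 campos in tool [-1.59092824e-01  1.09384001e-04 -8.10233904e-02] cam axes in tool (rows) [[ 0.     1.    -0.   ]
 [-0.295  0.     0.955]
 [ 0.955 -0.     0.295]]
grip (array([0.55991416, 0.26661421, 0.09988054]), [np.float64(3.8), np.float64(3.8)])
stand (array([ 0.564981  ,  0.2689955 , -0.00484996]), [np.float64(1.1), np.float64(1.1)])
foot (array([ 0.52026496, -0.07782066,  0.01421996]), [np.float64(2.9), np.float64(2.9)])
nut [ 0.54920577 -0.18690613  0.01      ]
fence ends [0.52714522 0.02706004 0.05      ]
fence ends [ 0.46617129 -0.19391163  0.05      ]
([-0.1234, 0.6288, 0.5834], [94.51, 0.0, -0.0])
([-0.1234, 0.6288, 0.5834], [-85.49, 0.0, 0.0])
```

```bash
python3 - <<'E'
from h import *
print(delta([.505,-.135,.22],down(-15.4,-1)))
E
```

```text
([0.0066, 0.3426, 0.4035], [-50.09, 0.0, 0.0])
```

Emit:
{"api": "drive_tool", "payload": {"plan": [[[0.001, 0.017, 0.02], [-3, 0, 0], 1], [[0.003, 0.05, 0.06], [-9, 0, 0], 1], [[0.007, 0.343, 0.404], [-50, 0, 0], 1], [[0.007, 0.343, 0.404], [-50, 0, 0], 1], [[0.007, 0.343, 0.404], [-50, 0, 0], 1], [[0.007, 0.343, 0.404], [-50, 0, 0], 1], [[0.007, 0.343, 0.404], [-50, 0, 0], 1], [[0.007, 0.343, 0.404], [-50, 0, 0], 1], [[0.007, 0.343, 0.404], [-50, 0, 0], 1], [[0.007, 0.343, 0.404], [-50, 0, 0], 1], [[0.007, 0.343, 0.404], [-50, 0, 0], 1], [[0.007, 0.343, 0.404], [-50, 0, 0], 1], [[0.007, 0.343, 0.404], [-50, 0, 0], 1], [[0.007, 0.343, 0.404], [-50, 0, 0], 1], [[0.007, 0.343, 0.404], [-50, 0, 0], 1], [[0.007, 0.343, 0.404], [-50, 0, 0], 1], [[0.007, 0.343, 0.404], [-50, 0, 0], 1], [[0.007, 0.343, 0.404], [-50, 0, 0], 1]]}}

```text
clock: 2.3
tool_pos: [0.5048, -0.1356, 0.2196]
orientation: [167.2, 90.0, -118.4]
force: [-0.0, -1.2, 0.6]
opening: 0.0876
```

```bash
cat > look.py <<'E'
import sys,pickle
from h import *
tag=sys.argv[1];names=sys.argv[2:]
c=ctrl.get_calibration("wrist");im=ctrl.snapshot("wrist");cv2.imwrite(f"pics/{tag}.png",im)
D={}
for k in names:
    D[k]=[(np.round(d["pixel"],1).tolist(),round(d["confidence"],2)) for d in ctrl.landmark_of("wrist",k)];print(k,D[k])
pickle.dump((c,D),open(tag+".pkl","wb"));p,r,o=pose();print(p,o["orientation"],o["clock"],o["force"])
E
python3 look.py j1 fence_foot gap_mouth nut
```

```text
fence_foot [([283.8, 222.6], 0.69)]
gap_mouth [([282.3, 235.5], 0.94)]
nut [([230.7, 145.3], 0.71)]
[ 0.50499211 -0.13533915  0.21965287] [-91.46832478  89.99216336 -17.04507323] 2.5 [ 0.2773222  -0.30131276  0.36238963]
```

View pics/j1.png

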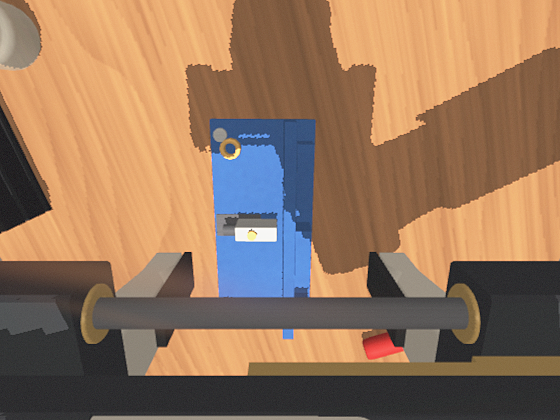

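Wrist view 1: the fence runs vertically with its face at col ≈284. The stop is at (256,230), and the nut is at (231,148), well away from the fence. I'll take a second view further out and lower.

Emit:
{"api": "drive_tool", "payload": {"plan": [[[0.01, -0.02, -0.015], [0, 0, 0], 1], [[0.03, -0.05, -0.045], [0, 0, 0], 1], [[0.05, -0.07, -0.06], [0, 0, 0], 1], [[0.05, -0.07, -0.06], [0, 0, 0], 1], [[0.05, -0.07, -0.06], [0, 0, 0], 1], [[0.05, -0.07, -0.06], [0, 0, 0], 1]]}}

```text
clock: 3.0
tool_pos: [0.5559, -0.2124, 0.1694]
orientation: [113.7, 90.0, -172.0]
force: [0.5, -0.3, 0.6]
opening: 0.0876
```

```bash
python3 look.py j2 fence_foot gap_mouth nut; python3 - <<'E'
from h import *
import pickle
a=pickle.load(open("j1.pkl","rb"));b=pickle.load(open("j2.pkl","rb"))
for k in a[1]:
    if a[1][k] and b[1][k]:print(k,tri([ray(a[0],a[1][k][0][0]),ray(b[0],b[1][k][0][0])]))
im=cv2.imread("pics/j2.png");cv2.imwrite("pics/j2c.png",cv2.resize(im[60:340,180:500],None,fx=2.1,fy=2.1,interpolation=cv2.INTER_CUBIC))
E
```

```text
fence_foot [([350.3, 295.1], 0.96)]
gap_mouth []
nut []
[ 0.55651661 -0.21137259  0.17099142] [-78.76403329  89.86978861  -4.28937991] 3.2 [ 0.86114215 -0.71362854 -0.32983058]
fence_foot (array([ 0.5139055 , -0.08701193,  0.01153494]), [np.float64(1.1), np.float64(1.1)])
```

View pics/j2c.png

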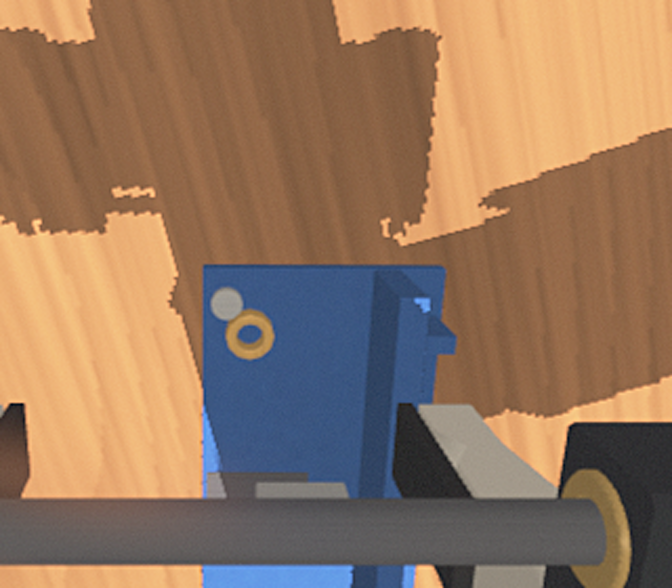

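```bash
python3 - <<'E'
from h import *
import pickle
def edges(tag,lo,hi,rows,z,name):
    c=pickle.load(open(tag+".pkl","rb"))[0];im=cv2.GaussianBlur(cv2.imread(f"pics/{tag}.png"),(3,3),0).astype(float)
    g=np.abs(im[:,2:]-im[:,:-2]).sum(2)
    P=[]
    for r in rows:
        l,h=lo(r),hi(r);s=g[r,l-1:h-1];k=s.argmax()
        if s[k]<25:continue
        w=s[max(0,k-2):k+3];P.append((l+max(0,k-2)+(w*np.arange(len(w))).sum()/w.sum(),r))
    P=np.array(P);W=np.array([atz(c,p,z)[:2] for p in P])
    for _ in range(3):
        m=W.mean(0);u=np.linalg.svd(W-m)[2][0];u*=np.sign(u[1]);n=np.array([u[1],-u[0]]);e=(W-m)@n
        k=np.abs(e)<max(2e-4,1.5*e.std());W=W[k];P=P[k]
    yaw=np.degrees(np.arctan2(-u[0],u[1]));print(name,len(W),"yaw %.2f"%yaw,"mean",m.round(4),"res mm %.2f"%(1e3*e.std()),P[[0,-1]].round(1).tolist(), "offset along n(-15.4) %.4f"%(m@[np.cos(np.radians(-15.4)),np.sin(np.radians(-15.4))]))
edges("j2",lambda r:270,lambda r:285,range(195,250),.008,"plate outer edge j2")
edges("j2",lambda r:350,lambda r:364,range(200,290),.008,"fence foot j2")
edges("j2",lambda r:364,lambda r:378,range(210,250),.056,"fence face top j2")
edges("j1",lambda r:278,lambda r:290,range(125,205),.056,"fence face top j1")
edges("j1",lambda r:304,lambda r:320,range(125,230),.056,"fence back top j1")
edges("j1",lambda r:204,lambda r:222,range(125,290),.008,"plate outer j1")
# plate end row
c=pickle.load(open("j2.pkl","rb"))[0];im=cv2.imread("pics/j2.png").astype(int)
for col in(300,320,340):
    g=np.abs(im[175:200,col]-im[174:199,col]).sum(1);r=175+g.argmax()-.5;print("end",r,atz(c,(col,r),.008)@[ -np.sin(np.radians(-15.4)),np.cos(np.radians(-15.4)),0])
# stop ends in j1
c=pickle.load(open("j1.pkl","rb"))[0]
for q in[(235,219),(277,219),(277,241),(235,241)]:
    w=atz(c,q,.038);print(q,w.round(4),w[:2]@[np.sin(np.radians(15.4)),np.cos(np.radians(15.4))])
print("nut",atz(c,(230.7,148),.018))
E
```

```text
plate outer edge j2 35 yaw -16.53 mean [ 0.5674 -0.1837] res mm 0.53 [[276.0, 195.0], [276.1, 249.0]] offset along n(-15.4) 0.5958
fence foot j2 80 yaw -15.83 mean [ 0.498  -0.1439] res mm 0.07 [[356.8, 200.0], [351.2, 279.0]] offset along n(-15.4) 0.5183
fence face top j2 39 yaw -15.89 mean [ 0.4902 -0.1716] res mm 0.08 [[369.4, 210.0], [366.2, 249.0]] offset along n(-15.4) 0.5182
fence face top j1 52 yaw -17.40 mean [ 0.4945 -0.1578] res mm 0.39 [[284.5, 125.0], [282.7, 202.0]] offset along n(-15.4) 0.5186
fence back top j1 105 yaw -15.90 mean [ 0.4706 -0.1386] res mm 0.06 [[315.0, 125.0], [311.6, 229.0]] offset along n(-15.4) 0.4905
plate outer j1 144 yaw -15.87 mean [ 0.5862 -0.116 ] res mm 0.12 [[209.3, 125.0], [218.1, 289.0]] offset along n(-15.4) 0.5960
end 185.5 -0.062198463716164006
end 185.5 -0.06211327853800062
end 185.5 -0.06202801414079393
(235, 219) [ 0.5584 -0.114   0.038 ] 0.038377784074450194
(277, 219) [ 0.5165 -0.1023  0.038 ] 0.038526613851669944
(277, 241) [ 0.5231 -0.0787  0.038 ] 0.06306446393357504
(235, 241) [ 0.5659 -0.0906  0.038 ] 0.062908937642147
nut [ 0.54349306 -0.18297243  0.018     ]
```

```bash
python3 - <<'E'
from h import *
print(delta([.587,.192,.26],down(20,-1)))
E
```

```text
([-0.089, 0.0784, 0.3969], [-35.53, -0.02, 0.13])
```

Emit:
{"api": "drive_tool", "payload": {"plan": [[[-0.02, 0, 0], [0, 0, 0], 1], [[-0.06, 0.01, 0.02], [-5, 0, 0], 1], [[-0.089, 0.03, 0.06], [-11, 0, 0], 1], [[-0.089, 0.078, 0.397], [-35.5, 0, 0], 1], [[-0.089, 0.078, 0.397], [-35.5, 0, 0], 1], [[-0.089, 0.078, 0.397], [-35.5, 0, 0], 1], [[-0.089, 0.078, 0.397], [-35.5, 0, 0], 1], [[-0.089, 0.078, 0.397], [-35.5, 0, 0], 1], [[-0.089, 0.078, 0.397], [-35.5, 0, 0], 1], [[-0.089, 0.078, 0.397], [-35.5, 0, 0], 1], [[-0.089, 0.078, 0.397], [-35.5, 0, 0], 1], [[-0.089, 0.078, 0.397], [-35.5, 0, 0], 1], [[-0.089, 0.078, 0.397], [-35.5, 0, 0], 1], [[-0.089, 0.078, 0.397], [-35.5, 0, 0], 1], [[-0.089, 0.078, 0.397], [-35.5, 0, 0], 1]]}}

```text
clock: 4.45
tool_pos: [0.587, 0.192, 0.2605]
orientation: [-106.6, 89.8, 3.4]
force: [1.2, 0.2, 1.0]
opening: 0.0878
```

```bash
python3 look.py s1 gauge_grip stand leaf1_foot leaf4_foot
```

```text
gauge_grip [([279.3, 266.8], 0.8), ([174.4, 224.4], 0.76), ([387.9, 258.5], 0.56)]
stand [([282.9, 235.1], 0.61)]
leaf1_foot [([366.7, 264.0], 0.7), ([192.0, 235.5], 0.61)]
leaf4_foot [([389.3, 217.9], 0.8), ([286.1, 198.5], 0.67)]
[0.58746186 0.19103714 0.26043061] [-106.91770594   89.84130658    2.98563159] 4.7 [ 0.04647863  0.38460503 -0.2717982 ]
```

View pics/s1.png

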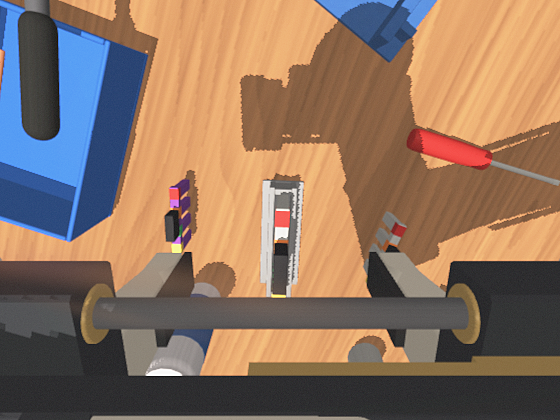

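Wrist view at the stand: the target (red block at (282,218), handle at (280,265)) sits in the grey stand. The purple lookalike is at left (177,220) and the small one at right (390,235). The choice is confirmed. One more viewpoint to get its height.

Emit:
{"api": "drive_tool", "payload": {"plan": [[[0.01, 0.02, -0.02], [0, 0, 0], 1], [[0.02, 0.05, -0.05], [0, 0, 0], 1], [[0.02, 0.07, -0.06], [0, 0, 0], 1], [[0.02, 0.07, -0.06], [0, 0, 0], 1], [[0.02, 0.07, -0.06], [0, 0, 0], 1], [[0.02, 0.07, -0.06], [0, 0, 0], 1]]}}

```text
clock: 5.2
tool_pos: [0.5426, 0.1105, 0.2409]
orientation: [-99.7, 89.8, 10.2]
force: [0.4, -0.2, 0.0]
opening: 0.0875
```

```bash
python3 look.py s2 gauge_grip stand leaf1_foot leaf4_foot; python3 - <<'E'
from h import *
a=cv2.imread("pics/s1.png")[165:305,230:330];b=cv2.imread("pics/s2.png")[145:285,150:260]
f=lambda x:cv2.resize(x,None,fx=4,fy=4,interpolation=cv2.INTER_CUBIC)
a,b=f(a),f(b);cv2.imwrite("pics/s12.png",np.hstack([a,b[:,:396]]))
E
```

```text
gauge_grip [([215.1, 330.7], 0.67), ([112.2, 283.5], 0.63), ([325.2, 316.8], 0.6)]
stand [([227.9, 284.0], 0.95)]
leaf1_foot [([138.3, 285.1], 0.82), ([233.8, 320.7], 0.62)]
leaf4_foot [([135.7, 234.6], 0.75), ([364.8, 332.4], 0.64), ([228.9, 253.9], 0.63), ([336.9, 267.6], 0.56)]
[0.5424229  0.11131198 0.24001253] [-110.88076655   89.86364036   -0.95479727] 5.45 [-0.4173717   0.40870491 -0.59378375]
```

View pics/s12.png

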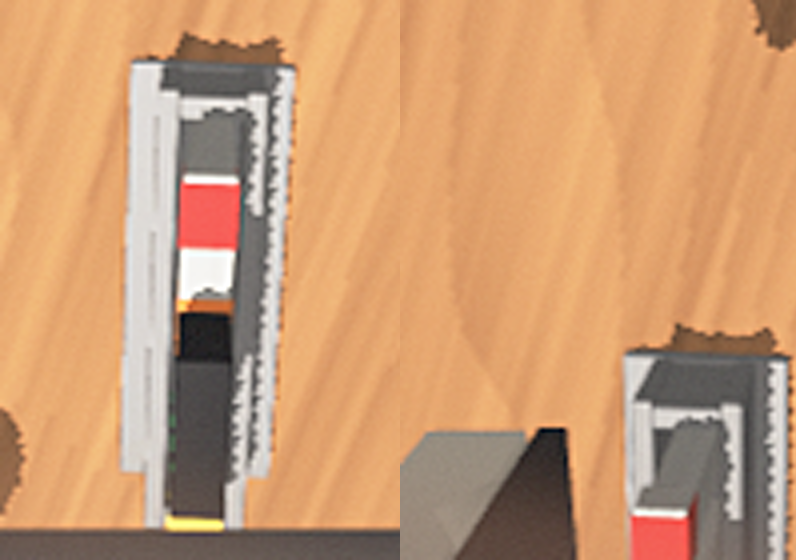

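```bash
python3 - <<'E'
from h import *
import pickle
a=pickle.load(open("s1.pkl","rb"))[0];b=pickle.load(open("s2.pkl","rb"))[0]
for p,q in[((276,208.5),(210,271.3)),((290,209.5),(223.25,271.8)),((275.75,210),(208.75,273)),((289.75,210.2),(223.25,274))]:print(tri([ray(a,p),ray(b,q)]))
cr=lambda x,y:(x/4+230,y/4+165)
def yaw(p,q,z):
    P=atz(a,p,z);Q=atz(a,q,z);u=(Q-P)[:2];u/=np.linalg.norm(u);print(P.round(4),Q.round(4),"yaw %.2f len %.4f"%(np.degrees(np.arctan2(-u[0],u[1])),np.linalg.norm(Q-P)))
yaw(cr(131.5,62),cr(121.5,470),.046);yaw(cr(297,68),cr(270,475),.046)
yaw(cr(180,180),cr(177,248),.08);yaw(cr(239,180),cr(234,248),.08);yaw(cr(179,315),cr(166,520),.112) ;yaw(cr(231,315),cr(224,520),.112)
E
```

```text
(array([0.58124291, 0.21748151, 0.07464716]), [np.float64(0.5), np.float64(0.5)])
(array([0.56774608, 0.21300063, 0.07570464]), [np.float64(0.0), np.float64(0.0)])
(array([0.58152447, 0.21789653, 0.07825939]), [np.float64(0.2), np.float64(0.2)])
(array([0.56759639, 0.21311915, 0.07920158]), [np.float64(0.7), np.float64(0.7)])
[0.6035 0.2003 0.046 ] [0.5651 0.3198 0.046 ] yaw 17.82 len 0.1255
[0.5602 0.1863 0.046 ] [0.5225 0.306  0.046 ] yaw 17.49 len 0.1255
[0.5826 0.2175 0.08  ] [0.5771 0.2352 0.08  ] yaw 17.37 len 0.0185
[0.5684 0.2124 0.08  ] [0.5631 0.2302 0.08  ] yaw 16.48 len 0.0186
[0.5743 0.2399 0.112 ] [0.5586 0.2933 0.112 ] yaw 16.41 len 0.0557
[0.5626 0.2356 0.112 ] [0.5449 0.2883 0.112 ] yaw 18.59 len 0.0556
```

```bash
python3 - <<'E'
from h import *
print(delta([.558,.270,.19],down(17.6,-1)));print(delta([.558,.270,.078],down(17.6,-1)))
E
```

```text
([0.05, -0.0686, 0.1439], [2.33, -0.05, 0.13])
([0.162, -0.0684, 0.144], [2.33, -0.05, 0.13])
```

Emit:
{"api": "drive_tool", "payload": {"plan": [[[0.01, -0.015, 0.03], [1, 0, 0], 1], [[0.03, -0.04, 0.09], [2, 0, 0], 1], [[0.05, -0.068, 0.144], [2.3, 0, 0.1], 1], [[0.05, -0.068, 0.144], [2.3, 0, 0.1], 1], [[0.06, -0.068, 0.144], [2.3, 0, 0.1], 1], [[0.08, -0.068, 0.144], [2.3, 0, 0.1], 1], [[0.1, -0.068, 0.144], [2.3, 0, 0.1], 1], [[0.12, -0.068, 0.144], [2.3, 0, 0.1], 1], [[0.14, -0.068, 0.144], [2.3, 0, 0.1], 1], [[0.155, -0.068, 0.144], [2.3, 0, 0.1], 1], [[0.162, -0.068, 0.144], [2.3, 0, 0.1], 1], [[0.162, -0.068, 0.144], [2.3, 0, 0.1], 1], [[0.162, -0.068, 0.144], [2.3, 0, 0.1], 1]]}}

```text
clock: 6.53
tool_pos: [0.5579, 0.2702, 0.0781]
orientation: [-165.6, 89.9, -57.9]
force: [-0.0, -0.1, 0.5]
opening: 0.0879
```

```bash
python3 look.py g1 gauge_grip; python3 -c "
import cv2;im=cv2.imread('pics/g1.png');cv2.imwrite('pics/g1c.png',im)"
```

```text
gauge_grip [([278.2, 285.7], 0.85), ([52.6, 203.6], 0.83), ([504.2, 259.7], 0.61)]
[0.55839749 0.27046341 0.07919901] [-98.06542627  89.87035697   9.58202623] 6.6333 [-0.32241041  0.12563479  0.20841703]
```

View pics/g1c.png

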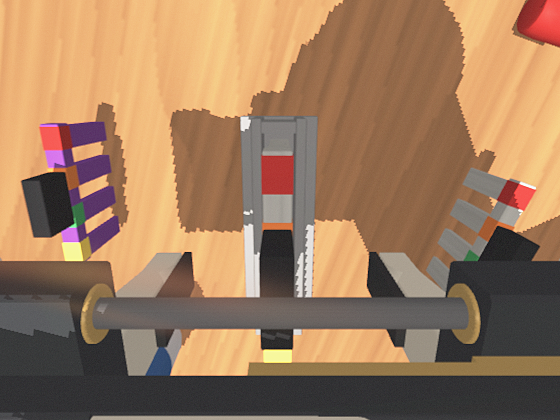

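The gauge is centred between the fingers (col 278) and parallel to them. Closing, then lifting.

Emit:
{"api": "drive_tool", "payload": {"plan": [[[0, 0, 0], [0, 0, 0], 0], [[0, 0, 0], [0, 0, 0], 0], [[0, 0, 0], [0, 0, 0], 0], [[0, 0, 0], [0, 0, 0], 0], [[0, 0, 0], [0, 0, 0], 0], [[0, 0, 0], [0, 0, 0], 0], [[0, 0, 0], [0, 0, 0], 0], [[0, 0, 0], [0, 0, 0], 0], [[0, 0, 0], [0, 0, 0], 0], [[0, 0, 0], [0, 0, 0], 0]]}}

```text
clock: 7.47
tool_pos: [0.5584, 0.2704, 0.0791]
orientation: [-100.3, 89.9, 7.3]
force: [0.5, -0.3, 0.1]
opening: 0.0268
```

```bash
python3 - <<'E'
from h import *
import pickle
p,r,o=pose();c=pickle.load(open("g1.pkl","rb"))[0]
X=lambda y,z:np.r_[(p+r.apply([0,0,y]))[:2],z]
for y,z in[(-.059,.08),(-.022,.112),(.022,.112),(.059,.08)]:print(y,proj(c,X(y,z)))
print(o["opening"],o["force"],o["moment"],p,r.as_matrix()[:,2])
E
```

```text
-0.059 [[277.33422447 151.81287361]]
-0.022 [[277.02872057 257.19648913]]
0.022 [[277.26529544 350.45349065]]
0.059 [[277.77579316 366.86874147]]
0.026799327136226538 [ 0.4699771  -0.29821474  0.1090439 ] [ 0.00954553  0.08395505 -0.0357376 ] [0.55837623 0.27044315 0.07914543] [-3.03224722e-01  9.52918997e-01 -3.92233284e-04]
```

Emit:
{"api": "drive_tool", "payload": {"plan": [[[0, 0, 0], [0, 0, 0], 0], [[0, 0, 0], [0, 0, 0], 0], [[0, 0, 0], [0, 0, 0], 0], [[0, 0, 0], [0, 0, 0], 0], [[0, 0, 0], [0, 0, 0], 0], [[0, 0, 0], [0, 0, 0], 0]]}}

```text
clock: 7.97
tool_pos: [0.5584, 0.2704, 0.0791]
orientation: [-100.1, 89.9, 7.6]
force: [0.6, -0.1, -0.9]
opening: 0.0136
```

```bash
cat > st.py <<'E'
from h import *
# gauge state in fence frame; h = foot height over plate
A=np.radians(-15.87);N=np.array([np.cos(A),np.sin(A)]);F=np.array([-N[1],N[0]])
FX,FY,OFF=.5184,.0585,.0731
def st():
    L=[pose() for _ in range(1)];p,r,o=L[0]
    M=r.as_matrix();tz=M[:,2];yaw=np.degrees(np.arctan2(-tz[0],tz[1]))
    f=np.array(o["force"]);m=np.array(o["moment"])
    print("back x mm %.2f  grip y %.2f  foot h %.2f  yawerr %.2f tiltx %.2f tilty %.2f"%(1e3*(p[:2]@N-FX)-7,1e3*(p[:2]@F-FY),1e3*(p[2]-OFF-.008),yaw+15.87,np.degrees(M[0,0]),np.degrees(M[1,0])),
      "| F n %.1f f %.1f z %.1f | M n %.2f f %.2f z %.2f"%(f[:2]@N,f[:2]@F,f[2],m[:2]@N,m[:2]@F,m[2]),"open %.4f t %.2f"%(o["opening"],o["clock"]))
def goto(x,y,h):  # back x, grip y, foot h in mm -> delta
    P=np.r_[N*(FX+(x+7)/1e3)+F*(FY+y/1e3),.008+OFF+h/1e3];return delta(P,down(-15.87,-1))
if __name__=="__main__":st()
E
python3 st.py
```

```text
back x mm -62.28  grip y 354.32  foot h -2.01  yawerr 33.52 tiltx 0.12 tilty 0.02 | F n 0.6 f 0.1 z -0.9 | M n 0.03 f 0.07 z 0.04 open 0.0136 t 7.97
```

Emit:
{"api": "drive_tool", "payload": {"plan": [[[-0.003, 0, 0], [0, 0, 0], 0], [[-0.01, 0, 0], [0, 0, 0], 0], [[-0.02, 0, 0], [0, 0, 0], 0], [[-0.035, 0, 0], [0, 0, 0], 0], [[-0.055, 0, 0], [0, 0, 0], 0], [[-0.08, 0, 0], [0, 0, 0], 0], [[-0.11, 0, 0], [0, 0, 0], 0], [[-0.12, 0, 0], [0, 0, 0], 0], [[-0.12, 0, 0], [0, 0, 0], 0], [[-0.12, 0, 0], [0, 0, 0], 0]]}}

```text
clock: 8.8
tool_pos: [0.5579, 0.2705, 0.1995]
orientation: [-75.8, 89.8, 31.8]
force: [-1.4, -0.3, -3.6]
opening: 0.0137
```

```bash
python3 - <<'E'
from st import *
st();print(goto(10,-48,85));print(pose()[0])
E
```

```text
back x mm -62.77  grip y 354.26  foot h 118.35  yawerr 33.50 tiltx 0.15 tilty 0.09 | F n -1.2 f -0.7 z -3.6 | M n -0.11 f 0.21 z -0.02 open 0.0137 t 8.80
([0.0326, 0.1614, -0.3756], [33.5, 0.09, 0.15])
[0.55786981 0.27051902 0.19945257]
```

Emit:
{"api": "drive_tool", "payload": {"plan": [[[0, 0.003, -0.008], [1, 0, 0], 0], [[0, 0.012, -0.03], [3, 0, 0], 0], [[0, 0.025, -0.06], [6, 0, 0], 0], [[0, 0.039, -0.09], [9, 0, 0], 0], [[0, 0.052, -0.12], [12, 0, 0], 0], [[0, 0.065, -0.15], [15, 0, 0], 0], [[0, 0.077, -0.18], [18, 0, 0], 0], [[0, 0.09, -0.21], [21, 0, 0], 0], [[0.005, 0.103, -0.24], [24, 0, 0], 0], [[0.01, 0.116, -0.27], [27, 0, 0.1], 0], [[0.015, 0.129, -0.3], [30, 0.1, 0.15], 0], [[0.02, 0.142, -0.33], [32, 0.1, 0.15], 0], [[0.025, 0.154, -0.358], [33.5, 0.1, 0.15], 0], [[0.03, 0.16, -0.372], [33.5, 0.1, 0.15], 0], [[0.033, 0.1615, -0.3755], [33.5, 0.1, 0.15], 0], [[0.033, 0.1615, -0.3755], [33.5, 0.1, 0.15], 0], [[0.033, 0.1615, -0.3755], [33.5, 0.1, 0.15], 0], [[0.033, 0.1615, -0.3755], [33.5, 0.1, 0.15], 0]]}}

```text
clock: 10.3
tool_pos: [0.5178, -0.1356, 0.1655]
orientation: [125.3, 90.0, -160.5]
force: [0.1, -0.7, -2.3]
opening: 0.0141
```

```bash
python3 st.py; python3 - <<'E'
from st import *
ims=[]
c=ctrl.get_calibration("wrist");w=ctrl.snapshot("wrist")
t=ctrl.snapshot("top")[150:270,230:400]
s=ctrl.snapshot("scene")[150:290,170:340]
f=lambda x,w_,h_:cv2.resize(x,(w_,h_),interpolation=cv2.INTER_CUBIC)
cv2.imwrite("pics/m1.png",np.hstack([f(w[60:340,130:430],400,373),f(s,400,373)]))
st();print(goto(4,-48,40))
E
```

```text
back x mm 9.71  grip y -47.35  foot h 84.36  yawerr 0.03 tiltx -0.03 tilty -0.01 | F n 0.3 f -0.6 z -2.3 | M n -0.00 f 0.07 z -0.02 open 0.0141 t 10.30
back x mm 9.95  grip y -47.01  foot h 84.83  yawerr 0.08 tiltx 0.03 tilty -0.00 | F n -0.3 f -0.3 z -2.6 | M n 0.03 f 0.04 z -0.04 open 0.0138 t 10.45
([0.0448, 0.006, -0.001], [0.08, 0.01, 0.03])
```

View pics/m1.png

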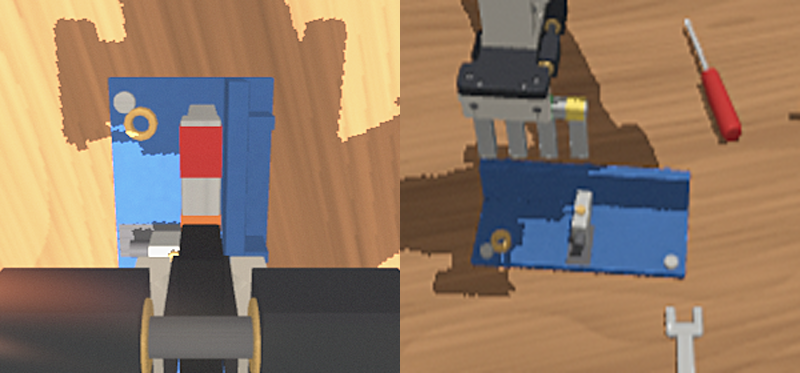

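The wrist and scene views show the gauge upright, parallel to the fence, with the yellow end over the stop's column. The nut is clear. Descending to 10 mm over the stop, short of the fence.

Emit:
{"api": "drive_tool", "payload": {"plan": [[[0.005, 0.001, 0], [0, 0, 0], 0], [[0.015, 0.003, -0.001], [0, 0, 0], 0], [[0.025, 0.005, -0.001], [0, 0, 0], 0], [[0.035, 0.006, -0.001], [0, 0, 0], 0], [[0.042, 0.006, -0.001], [0, 0, 0], 0], [[0.045, 0.006, -0.001], [0, 0, 0], 0], [[0.045, 0.006, -0.001], [0, 0, 0], 0]]}}

```text
clock: 11.03
tool_pos: [0.5114, -0.1347, 0.1197]
orientation: [114.8, 89.9, -171.0]
force: [0.4, 0.1, -2.4]
opening: 0.0143
```

```bash
python3 st.py
```

```text
back x mm 3.38  grip y -48.25  foot h 38.57  yawerr 0.08 tiltx -0.10 tilty -0.02 | F n 0.3 f 0.2 z -2.4 | M n 0.01 f 0.10 z 0.00 open 0.0143 t 11.03
```

Emit:
{"api": "drive_tool", "payload": {"plan": [[[0, 0.0005, 0], [0, 0, 0], 0], [[0, 0.001, 0], [0, 0, 0], 0], [[0, 0.0015, 0], [0, 0, 0], 0], [[0, 0.002, 0], [0, 0, 0], 0], [[0, 0.002, 0], [0, 0, 0], 0]]}}

```text
clock: 11.45
tool_pos: [0.5096, -0.1342, 0.12]
orientation: [117.8, 89.9, -168.0]
force: [0.6, 0.1, -2.4]
opening: 0.0137
```

```bash
python3 st.py
```

```text
back x mm 1.50  grip y -48.21  foot h 38.93  yawerr 0.07 tiltx -0.05 tilty -0.01 | F n 0.6 f 0.3 z -2.4 | M n 0.03 f 0.03 z 0.06 open 0.0137 t 11.45
```

Emit:
{"api": "drive_tool", "payload": {"plan": [[[0, 0.0005, 0], [0, 0, 0], 0], [[0, 0.001, 0], [0, 0, 0], 0], [[0, 0.001, 0], [0, 0, 0], 0]]}}

```text
clock: 11.7
tool_pos: [0.5092, -0.1339, 0.1204]
orientation: [-121.3, 90.0, -47.1]
force: [1.1, -1.1, -2.9]
opening: 0.0139
```

```bash
python3 st.py
```

```text
back x mm 0.97  grip y -48.11  foot h 39.26  yawerr 0.08 tiltx 0.02 tilty -0.02 | F n 1.4 f -0.8 z -2.9 | M n -0.12 f -0.52 z -0.03 open 0.0139 t 11.70
```

Emit:
{"api": "drive_tool", "payload": {"plan": [[[0, 0.0004, 0], [0, 0, 0], 0], [[0, 0.0008, 0], [0, 0, 0], 0], [[0, 0.0008, 0], [0, 0, 0], 0]]}}

```text
clock: 11.95
tool_pos: [0.509, -0.1338, 0.1206]
orientation: [-90.7, 89.9, -16.5]
force: [3.3, -2.3, -3.6]
opening: 0.0139
```

```bash
python3 st.py
```

```text
back x mm 0.78  grip y -48.02  foot h 39.49  yawerr 0.08 tiltx 0.09 tilty -0.03 | F n 3.8 f -1.3 z -3.6 | M n -0.25 f -1.32 z -0.07 open 0.0139 t 11.95
```

Emit:
{"api": "drive_tool", "payload": {"plan": [[[0.0015, 0.0002, 0], [0, 0, 0], 0], [[0.003, 0.0002, 0], [0, 0, 0], 0], [[0.0045, 0.0002, 0], [0, 0, 0], 0], [[0.006, 0.0002, 0], [0, 0, 0], 0], [[0.0075, 0.0002, 0], [0, 0, 0], 0], [[0.0075, 0.0002, 0], [0, 0, 0], 0]]}}

```text
clock: 12.45
tool_pos: [0.509, -0.1337, 0.1128]
orientation: [-89.3, 89.9, -15.1]
force: [3.8, -0.9, -4.5]
opening: 0.0139
```

```bash
python3 st.py
```

```text
back x mm 0.75  grip y -47.96  foot h 31.69  yawerr 0.09 tiltx 0.10 tilty -0.03 | F n 3.9 f 0.2 z -4.5 | M n 0.06 f -1.44 z -0.06 open 0.0139 t 12.45
```

Emit:
{"api": "drive_tool", "payload": {"plan": [[[0.001, 0.0002, 0], [0, 0, 0], 0], [[0.002, 0.0002, 0], [0, 0, 0], 0], [[0.003, 0.0002, 0], [0, 0, 0], 0], [[0.003, 0.0002, 0], [0, 0, 0], 0]]}}

```text
clock: 12.78
tool_pos: [0.509, -0.1337, 0.1097]
orientation: [-85.8, 89.9, -11.6]
force: [3.6, -1.4, -3.5]
opening: 0.0135
```

```bash
python3 st.py
```

```text
back x mm 0.79  grip y -47.86  foot h 28.62  yawerr 0.09 tiltx 0.13 tilty -0.03 | F n 3.8 f -0.4 z -3.5 | M n -0.03 f -1.54 z -0.04 open 0.0135 t 12.78
```

Emit:
{"api": "drive_tool", "payload": {"plan": [[[0.001, 0, 0], [0, 0, 0], 0], [[0.0025, 0, 0], [0, 0, 0], 0], [[0.004, 0, 0], [0, 0, 0], 0], [[0.0055, 0, 0], [0, 0, 0], 0], [[0.006, 0, 0], [0, 0, 0], 0]]}}

```text
clock: 13.2
tool_pos: [0.5091, -0.1337, 0.1035]
orientation: [-88.0, 89.9, -13.7]
force: [2.5, -1.6, -0.5]
opening: 0.0141
```

```bash
python3 st.py
```

```text
back x mm 0.88  grip y -47.88  foot h 22.43  yawerr 0.09 tiltx 0.13 tilty -0.03 | F n 2.9 f -0.8 z -0.5 | M n 0.08 f -1.22 z -0.10 open 0.0141 t 13.20
```

Emit:
{"api": "drive_tool", "payload": {"plan": [[[0.002, -0.0001, 0], [0, 0, 0], 0], [[0.005, -0.0002, 0], [0, 0, 0], 0], [[0.008, -0.0002, 0], [0, 0, 0], 0], [[0.011, -0.0002, 0], [0, 0, 0], 0], [[0.014, -0.0002, 0], [0, 0, 0], 0], [[0.017, -0.0002, 0], [0, 0, 0], 0], [[0.018, -0.0002, 0], [0, 0, 0], 0], [[0.018, -0.0002, 0], [0, 0, 0], 0]]}}

```text
clock: 13.87
tool_pos: [0.5092, -0.1337, 0.085]
orientation: [-90.2, 89.9, -16.0]
force: [3.4, -0.9, -4.7]
opening: 0.014
```

```bash
python3 st.py
```

```text
back x mm 0.98  grip y -47.87  foot h 3.94  yawerr 0.09 tiltx 0.10 tilty -0.03 | F n 3.5 f 0.0 z -4.7 | M n -0.04 f -1.36 z -0.12 open 0.0140 t 13.87
```

Emit:
{"api": "drive_tool", "payload": {"plan": [[[0.001, -0.0001, 0], [0, 0, 0], 0], [[0.002, -0.0001, 0], [0, 0, 0], 0], [[0.003, -0.0001, 0], [0, 0, 0], 0]]}}

```text
clock: 14.12
tool_pos: [0.5093, -0.1337, 0.082]
orientation: [-90.2, 89.9, -16.0]
force: [2.2, 0.0, -2.0]
opening: 0.0143
```

```bash
python3 st.py
```

```text
back x mm 1.04  grip y -47.89  foot h 0.94  yawerr 0.09 tiltx 0.10 tilty -0.03 | F n 2.1 f 0.6 z -2.0 | M n 0.01 f -0.79 z -0.08 open 0.0143 t 14.12
```

Leaf 1 went fully down to within about 1 mm of the floor with no resistance. Lifting and shifting to leaf 2.

Emit:
{"api": "drive_tool", "payload": {"plan": [[[-0.002, -0.0003, 0], [0, 0, 0], 0], [[-0.006, -0.0003, 0], [0, 0, 0], 0], [[-0.012, -0.0003, 0], [0, 0, 0], 0], [[-0.019, -0.0003, 0], [0, 0, 0], 0], [[-0.026, -0.0003, 0], [0, 0, 0], 0], [[-0.034, -0.0003, 0], [0, 0, 0], 0], [[-0.037, -0.0005, 0], [0, 0, 0], 0], [[-0.038, -0.0015, 0.002], [0, 0, 0], 0], [[-0.038, -0.0015, 0.01], [0, 0, 0], 0], [[-0.038, -0.0015, 0.02], [0, 0, 0], 0], [[-0.038, -0.0015, 0.029], [0, 0, 0], 0], [[-0.038, -0.0015, 0.032], [0, 0, 0], 0], [[-0.038, -0.0015, 0.032], [0, 0, 0], 0], [[-0.038, -0.0015, 0.032], [0, 0, 0], 0]]}}

```text
clock: 15.28
tool_pos: [0.5193, -0.1028, 0.1197]
orientation: [-104.5, 89.9, -30.2]
force: [0.3, -0.1, -1.7]
opening: 0.0137
```

```bash
python3 st.py
```

```text
back x mm 2.22  grip y -15.42  foot h 38.62  yawerr 0.15 tiltx 0.06 tilty -0.03 | F n 0.3 f -0.0 z -1.7 | M n -0.01 f 0.06 z 0.03 open 0.0137 t 15.28
```

Emit:
{"api": "drive_tool", "payload": {"plan": [[[0, 0.0004, 0], [0.1, 0, 0], 0], [[0, 0.0008, 0], [0.1, 0, 0], 0], [[0, 0.0012, 0], [0.1, 0, 0], 0], [[0, 0.0016, 0], [0.1, 0, 0], 0], [[0, 0.0018, 0], [0.1, 0, 0], 0], [[0, 0.0018, 0], [0.1, 0, 0], 0]]}}

```text
clock: 15.78
tool_pos: [0.5179, -0.1026, 0.1199]
orientation: [-94.5, 89.9, -20.3]
force: [1.2, -0.9, -2.9]
opening: 0.0141
```

```bash
python3 st.py
```

```text
back x mm 0.81  grip y -15.54  foot h 38.82  yawerr 0.04 tiltx 0.11 tilty -0.04 | F n 1.4 f -0.5 z -2.9 | M n -0.28 f -0.94 z -0.04 open 0.0141 t 15.78
```

In light contact (Fn ≈1.4 N). Slide down.

Emit:
{"api": "drive_tool", "payload": {"plan": [[[0.002, 0.0003, 0], [0, 0, 0], 0], [[0.004, 0.0004, 0], [0, 0, 0], 0], [[0.006, 0.0004, 0], [0, 0, 0], 0], [[0.007, 0.0004, 0], [0, 0, 0], 0], [[0.007, 0.0004, 0], [0, 0, 0], 0]]}}

```text
clock: 16.2
tool_pos: [0.5179, -0.1024, 0.1127]
orientation: [-90.4, 89.9, -16.2]
force: [2.3, -1.8, -4.5]
opening: 0.0139
```

```bash
python3 st.py
```

```text
back x mm 0.74  grip y -15.42  foot h 31.64  yawerr 0.05 tiltx 0.14 tilty -0.04 | F n 2.7 f -1.1 z -4.5 | M n -0.02 f -1.48 z -0.02 open 0.0139 t 16.20
```

Emit:
{"api": "drive_tool", "payload": {"plan": [[[0.0008, 0.0001, 0], [0, 0, 0], 0], [[0.0016, 0.0001, 0], [0, 0, 0], 0], [[0.0024, 0.0001, 0], [0, 0, 0], 0], [[0.0024, 0.0001, 0], [0, 0, 0], 0]]}}

```text
clock: 16.53
tool_pos: [0.518, -0.1024, 0.1107]
orientation: [-90.3, 89.8, -16.1]
force: [1.3, -0.4, 1.4]
opening: 0.0138
```

```bash
python3 st.py
```

```text
back x mm 0.87  grip y -15.38  foot h 29.61  yawerr 0.06 tiltx 0.16 tilty -0.05 | F n 1.4 f 0.0 z 1.4 | M n 0.06 f -0.38 z -0.04 open 0.0138 t 16.53
```

Emit:
{"api": "drive_tool", "payload": {"plan": [[[0.0008, 0.0001, 0], [0, 0, 0], 0], [[0.0016, 0.0001, 0], [0, 0, 0], 0], [[0.0024, 0.0001, 0], [0, 0, 0], 0], [[0.0024, 0.0001, 0], [0, 0, 0], 0]]}}

```text
clock: 16.87
tool_pos: [0.5184, -0.1027, 0.1101]
orientation: [-93.7, 89.7, -19.5]
force: [-3.5, -0.0, 15.3]
opening: 0.0142
```

```bash
python3 st.py
```

```text
back x mm 1.30  grip y -15.50  foot h 29.00  yawerr 0.10 tiltx 0.24 tilty -0.08 | F n -3.4 f -1.0 z 15.3 | M n -0.04 f 1.55 z 0.09 open 0.0142 t 16.87
```

Emit:
{"api": "drive_tool", "payload": {"plan": [[[-0.001, 0, 0], [0, 0, -0.1], 0], [[-0.003, 0, 0], [0, 0, -0.24], 0], [[-0.003, 0.0004, 0], [0.05, 0, -0.24], 0], [[-0.003, 0.0008, 0], [0.05, 0, -0.24], 0], [[-0.003, 0.0009, 0], [0.05, 0, -0.24], 0]]}}

```text
clock: 17.28
tool_pos: [0.5177, -0.1025, 0.113]
orientation: [-92.5, 89.5, -18.3]
force: [2.3, -1.5, -1.7]
opening: 0.0141
```

```bash
python3 st.py; python3 -c "
from st import *
print(goto(.7,-16,32))"
```

```text
back x mm 0.55  grip y -15.51  foot h 31.91  yawerr 0.07 tiltx 0.48 tilty -0.16 | F n 2.6 f -0.9 z -1.7 | M n -0.27 f -0.95 z -0.08 open 0.0141 t 17.28
([-0.0001, -0.0001, -0.0005], [0.07, -0.02, 0.51])
```

Emit:
{"api": "drive_tool", "payload": {"plan": [[[0, -0.0008, 0], [0, 0, 0], 0], [[0, -0.0008, 0], [0.05, 0, 0.5], 0], [[0, -0.0006, 0], [0.05, 0, 0.5], 0], [[0, -0.0006, 0], [0.05, 0, 0.5], 0]]}}

```text
clock: 17.62
tool_pos: [0.5182, -0.1026, 0.1127]
orientation: [129.3, 90.0, -156.5]
force: [1.9, -0.3, -3.6]
opening: 0.0136
```

```bash
python3 st.py
```

```text
back x mm 1.08  grip y -15.53  foot h 31.60  yawerr 0.00 tiltx -0.04 tilty -0.02 | F n 1.9 f 0.2 z -3.6 | M n 0.04 f -0.56 z -0.04 open 0.0136 t 17.62
```

Emit:
{"api": "drive_tool", "payload": {"plan": [[[0.0005, 0.0003, 0], [0, 0, 0], 0], [[0.001, 0.0003, 0], [0, 0, 0], 0], [[0.0018, 0.0003, 0], [0, 0, 0], 0], [[0.0018, 0.0003, 0], [0, 0, 0], 0]]}}

```text
clock: 17.95
tool_pos: [0.5182, -0.1025, 0.1109]
orientation: [178.0, 90.0, -107.9]
force: [1.7, -0.5, -3.3]
opening: 0.0135
```

```bash
python3 st.py
```

```text
back x mm 1.05  grip y -15.41  foot h 29.85  yawerr 0.01 tiltx -0.01 tilty -0.02 | F n 1.8 f 0.0 z -3.3 | M n -0.02 f -1.10 z -0.00 open 0.0135 t 17.95
```

Emit:
{"api": "drive_tool", "payload": {"plan": [[[0.0006, 0.0002, 0], [0, 0, 0], 0], [[0.0012, 0.0002, 0], [0, 0, 0], 0], [[0.0012, 0.0002, 0], [0, 0, 0], 0]]}}

```text
clock: 18.2
tool_pos: [0.5183, -0.1026, 0.1105]
orientation: [-113.8, 89.9, -39.7]
force: [-0.2, -0.6, 5.5]
opening: 0.0137
```

```bash
python3 st.py
```

```text
back x mm 1.15  grip y -15.44  foot h 29.40  yawerr 0.03 tiltx 0.04 tilty -0.03 | F n -0.0 f -0.6 z 5.5 | M n -0.03 f 0.16 z -0.04 open 0.0137 t 18.20
```

Leaf 2 (7.5 mm) lands on the stop at h ≈29.6 twice, up to about 18 N. I'll go back to leaf 1 and measure its slack in the gap as a cross-check.

Emit:
{"api": "drive_tool", "payload": {"plan": [[[-0.002, 0, 0], [0, 0, 0], 0], [[-0.006, -0.0003, 0], [0, 0, 0], 0], [[-0.009, -0.001, -0.003], [0, 0, 0], 0], [[-0.009, -0.001, -0.012], [0, 0, 0], 0], [[-0.009, -0.001, -0.022], [0, 0, 0], 0], [[-0.009, -0.001, -0.03], [0, 0, 0], 0], [[-0.009, -0.001, -0.0325], [0, 0, 0], 0], [[-0.009, -0.001, -0.0325], [0, 0, 0], 0], [[-0.009, -0.0002, -0.0325], [0, 0, 0], 0], [[-0.009, 0.0003, -0.0325], [0, 0, 0], 0], [[-0.009, 0.0003, -0.0325], [0, 0, 0], 0]]}}

```text
clock: 19.12
tool_pos: [0.5093, -0.1336, 0.1196]
orientation: [-104.1, 89.9, -29.9]
force: [0.8, -0.9, -2.9]
opening: 0.0139
```

```bash
python3 st.py
```

```text
back x mm 1.05  grip y -47.77  foot h 38.51  yawerr 0.04 tiltx 0.07 tilty -0.04 | F n 1.0 f -0.7 z -2.9 | M n -0.24 f -0.30 z 0.01 open 0.0139 t 19.12
```

Emit:
{"api": "drive_tool", "payload": {"plan": [[[0.002, 0.0002, 0], [0, 0, 0], 0], [[0.004, 0.0002, 0], [0, 0, 0], 0], [[0.006, 0.0002, 0], [0, 0, 0], 0], [[0.0075, 0.0002, 0], [0, 0, 0], 0], [[0.009, 0.0002, 0], [0, 0, 0], 0], [[0.0105, 0.0002, 0], [0, 0, 0], 0], [[0.0105, 0.0002, 0], [0, 0, 0], 0]]}}

```text
clock: 19.7
tool_pos: [0.5093, -0.1335, 0.1088]
orientation: [-101.4, 89.9, -27.3]
force: [3.0, -0.4, -3.2]
opening: 0.0139
```

```bash
python3 st.py
```

```text
back x mm 1.02  grip y -47.68  foot h 27.73  yawerr 0.04 tiltx 0.08 tilty -0.04 | F n 3.0 f 0.4 z -3.2 | M n 0.11 f -0.74 z -0.06 open 0.0139 t 19.70
```

Emit:
{"api": "drive_tool", "payload": {"plan": [[[0.002, 0, 0], [0, 0, 0], 0], [[0.005, 0, 0], [0, 0, 0], 0], [[0.008, 0, 0], [0, 0, 0], 0], [[0.011, 0, 0], [0, 0, 0], 0], [[0.013, -0.0003, 0], [0, 0, 0], 0], [[0.013, -0.0007, 0], [0, 0, 0], 0], [[0.013, -0.0007, 0], [0, 0, 0], 0]]}}

```text
clock: 20.28
tool_pos: [0.5095, -0.1338, 0.0954]
orientation: [-165.5, 90.0, -91.3]
force: [0.1, -0.8, -2.7]
opening: 0.0144
```

```bash
python3 st.py
```

```text
back x mm 1.25  grip y -47.86  foot h 14.32  yawerr 0.04 tiltx -0.00 tilty -0.04 | F n 0.4 f -0.8 z -2.7 | M n 0.03 f 0.06 z -0.02 open 0.0144 t 20.28
```

Emit:
{"api": "drive_tool", "payload": {"plan": [[[0, -0.0003, 0], [0, 0, 0], 0], [[0, -0.0006, 0], [0, 0, 0], 0], [[0, -0.0006, 0], [0, 0, 0], 0]]}}

```text
clock: 20.53
tool_pos: [0.51, -0.134, 0.0954]
orientation: [-174.9, 90.0, -100.8]
force: [-0.4, 0.2, -3.0]
opening: 0.014
```

```bash
python3 st.py
```

```text
back x mm 1.82  grip y -47.90  foot h 14.34  yawerr 0.03 tiltx -0.01 tilty -0.04 | F n -0.4 f 0.1 z -3.0 | M n 0.01 f 0.04 z 0.02 open 0.0140 t 20.53
```

Emit:
{"api": "drive_tool", "payload": {"plan": [[[0, -0.0003, 0], [0, 0, 0], 0], [[0, -0.0006, 0], [0, 0, 0], 0], [[0, -0.0006, 0], [0, 0, 0], 0]]}}

```text
clock: 20.78
tool_pos: [0.5106, -0.1342, 0.0955]
orientation: [-171.1, 90.0, -97.0]
force: [0.3, 0.3, -2.9]
opening: 0.0138
```

```bash
python3 st.py
```

```text
back x mm 2.47  grip y -47.90  foot h 14.38  yawerr 0.03 tiltx -0.00 tilty -0.04 | F n 0.2 f 0.3 z -2.9 | M n 0.07 f 0.06 z 0.02 open 0.0138 t 20.78
```

Emit:
{"api": "drive_tool", "payload": {"plan": [[[0, -0.0003, 0], [0, 0, 0], 0], [[0, -0.0006, 0], [0, 0, 0], 0], [[0, -0.0006, 0], [0, 0, 0], 0]]}}

```text
clock: 21.03
tool_pos: [0.5111, -0.1343, 0.0955]
orientation: [165.7, 90.0, -120.2]
force: [-1.0, 0.1, -2.1]
opening: 0.0139
```

```bash
python3 st.py
```

```text
back x mm 2.94  grip y -47.92  foot h 14.36  yawerr 0.04 tiltx -0.02 tilty -0.04 | F n -1.0 f -0.2 z -2.1 | M n 0.05 f 0.26 z -0.04 open 0.0139 t 21.03
```

Emit:
{"api": "drive_tool", "payload": {"plan": [[[0, -0.0003, 0], [0, 0, 0], 0], [[0, -0.0006, 0], [0, 0, 0], 0], [[0, -0.0006, 0], [0, 0, 0], 0]]}}

```text
clock: 21.28
tool_pos: [0.5112, -0.1344, 0.0953]
orientation: [130.3, 89.9, -155.6]
force: [-2.1, 1.6, -1.1]
opening: 0.0137
```

```bash
python3 st.py
```

```text
back x mm 3.11  grip y -48.00  foot h 14.21  yawerr 0.03 tiltx -0.07 tilty -0.03 | F n -2.5 f 1.0 z -1.1 | M n 0.22 f 0.93 z 0.10 open 0.0137 t 21.28
```

Emit:
{"api": "drive_tool", "payload": {"plan": [[[0, -0.0003, 0], [0, 0, 0], 0], [[0, -0.0006, 0], [0, 0, 0], 0], [[0, -0.0006, 0], [0, 0, 0], 0]]}}

```text
clock: 21.53
tool_pos: [0.5114, -0.1346, 0.0952]
orientation: [118.1, 89.9, -167.7]
force: [-3.5, 1.3, -1.0]
opening: 0.014
```

```bash
python3 st.py
```

```text
back x mm 3.26  grip y -48.10  foot h 14.07  yawerr 0.03 tiltx -0.13 tilty -0.03 | F n -3.7 f 0.3 z -1.0 | M n 0.37 f 1.41 z 0.18 open 0.0140 t 21.53
```

Slack is about 1.8 mm, so the gap is about 6.8 mm, which is less than 7.5. That agrees with leaf 2 binding. Now lower leaf 1 to the floor near the fence.

Emit:
{"api": "drive_tool", "payload": {"plan": [[[0, 0.0008, 0], [0, 0, 0], 0], [[0, 0.0014, 0], [0, 0, -0.1], 0], [[0.002, 0.0016, 0], [0, 0, -0.1], 0], [[0.005, 0.0016, 0], [0, 0, -0.1], 0], [[0.008, 0.0016, 0], [0, 0, -0.1], 0], [[0.011, 0.0016, 0], [0, 0, -0.1], 0], [[0.0125, 0.0016, 0], [0, 0, -0.1], 0], [[0.0125, 0.0016, 0], [0, 0, -0.1], 0]]}}

```text
clock: 22.2
tool_pos: [0.5095, -0.1341, 0.0821]
orientation: [140.8, 89.9, -145.0]
force: [-0.1, -0.2, -2.2]
opening: 0.0138
```

```bash
python3 st.py
```

```text
back x mm 1.36  grip y -48.20  foot h 0.97  yawerr 0.03 tiltx -0.08 tilty -0.06 | F n -0.0 f -0.3 z -2.2 | M n 0.02 f 0.08 z -0.02 open 0.0138 t 22.20
```

Emit:
{"api": "drive_tool", "payload": {"plan": [[[0.0005, 0, 0], [0, 0, 0], 0], [[0.001, 0, 0], [0, 0, 0], 0], [[0.0012, 0, 0], [0, 0, 0], 0], [[0.0012, 0, 0], [0, 0, 0], 0]]}}

```text
clock: 22.53
tool_pos: [0.5096, -0.1341, 0.081]
orientation: [144.8, 89.9, -141.1]
force: [-0.4, -0.6, -1.5]
opening: 0.0139
```

```bash
python3 st.py
```

```text
back x mm 1.43  grip y -48.19  foot h -0.09  yawerr 0.03 tiltx -0.07 tilty -0.06 | F n -0.2 f -0.7 z -1.5 | M n -0.03 f 0.19 z 0.04 open 0.0139 t 22.53
```

Emit:
{"api": "drive_tool", "payload": {"plan": [[[0.0004, 0, 0], [0, 0, 0], 0], [[0.0008, 0, 0], [0, 0, 0], 0], [[0.0008, 0, 0], [0, 0, 0], 0]]}}

```text
clock: 22.78
tool_pos: [0.5097, -0.1342, 0.081]
orientation: [160.1, 89.9, -125.7]
force: [-1.6, 1.1, 7.5]
opening: 0.0138
```

```bash
python3 st.py
```

```text
back x mm 1.54  grip y -48.19  foot h -0.12  yawerr 0.05 tiltx -0.05 tilty -0.07 | F n -1.9 f 0.6 z 7.5 | M n 0.23 f 1.43 z -0.05 open 0.0138 t 22.78
```

Floor felt at h ≈ −0.1. Release.

Emit:
{"api": "drive_tool", "payload": {"plan": [[[0, 0, 0], [0, 0, 0], 0], [[0, 0, 0], [0, 0, 0], 0.2], [[0, 0, 0], [0, 0, 0], 0.3], [[0, 0, 0], [0, 0, 0], 0.5], [[0, 0, 0], [0, 0, 0], 0.7], [[0, 0, 0], [0, 0, 0], 0.7], [[0, 0, 0], [0, 0, 0], 0.7], [[0, 0, 0], [0, 0, 0], 0.7], [[0, 0, 0], [0, 0, 0], 0.7], [[0, 0, 0], [0, 0, 0], 0.7]]}}

```text
clock: 23.62
tool_pos: [0.5097, -0.1342, 0.081]
orientation: [159.0, 89.9, -126.8]
force: [-0.3, -0.8, 0.6]
opening: 0.0605
```

```bash
python3 st.py
```

```text
back x mm 1.55  grip y -48.18  foot h -0.15  yawerr 0.05 tiltx -0.05 tilty -0.07 | F n -0.1 f -0.9 z 0.6 | M n -0.01 f 0.04 z 0.01 open 0.0605 t 23.62
```

Emit:
{"api": "drive_tool", "payload": {"plan": [[[-0.005, 0, 0], [0, 0, 0], 0.7], [[-0.015, 0, 0], [0, 0, 0], 0.7], [[-0.03, 0, 0], [0, 0, 0], 0.7], [[-0.05, 0, 0], [0, 0, 0], 0.7], [[-0.08, 0, 0], [0, 0, 0], 0.7], [[-0.11, 0, 0], [0, 0, 0], 0.7], [[-0.14, 0, 0], [0, 0, 0], 0.7], [[-0.15, 0, 0], [0, 0, 0], 0.7], [[-0.15, 0, -0.03], [0, 0, 0], 0.7], [[-0.15, 0, -0.07], [0, 0, 0], 0.7], [[-0.15, 0, -0.1], [0, 0, 0], 0.7], [[-0.15, 0, -0.1], [0, 0, 0], 0.7], [[-0.15, 0, -0.1], [0, 0, 0], 0.7]]}}

```text
clock: 24.7
tool_pos: [0.4819, -0.2315, 0.2318]
orientation: [-178.2, 89.9, -104.2]
force: [1.1, 0.0, -0.4]
opening: 0.0613
```

```bash
python3 - <<'E'
from st import *
w=ctrl.snapshot("wrist");s=ctrl.snapshot("scene")[150:290,170:340];t=ctrl.snapshot("top")
f=lambda x,w_,h_:cv2.resize(x,(w_,h_),interpolation=cv2.INTER_CUBIC)
cv2.imwrite("pics/fin.png",np.hstack([f(w[60:340,130:430],400,373),f(s,400,373)]));st()
E
```

```text
back x mm 1.75  grip y -147.50  foot h 150.37  yawerr 0.06 tiltx -0.03 tilty -0.07 | F n -0.5 f 0.9 z -0.8 | M n 0.04 f 0.11 z -0.04 open 0.0611 t 24.85
```

View pics/fin.png

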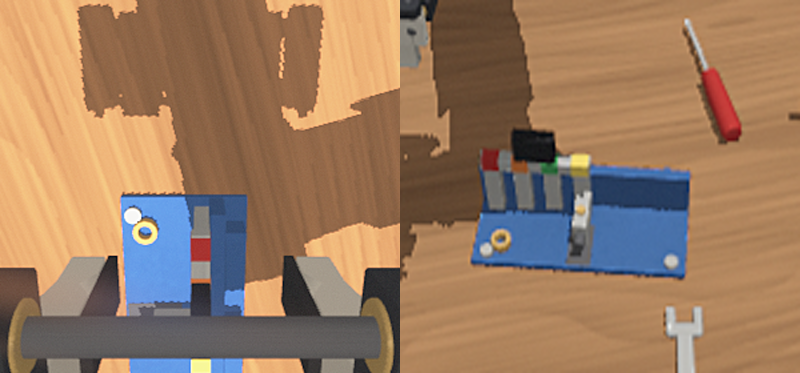

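The gauge stands upright along the fence with the yellow leaf behind the stop, down in the gap. The nut is where it was and the gripper is clear. Handing in.

```bash
python3 -c "
from plant import ctrl
print(ctrl.close_job())"
```

```text
the job is handed in; nothing more can be done
None
```

The gauge is standing upright and released, with the 5 mm (yellow) leaf fully down in the gap, and the job is handed in at about 25 s. The gap is about 6.8 mm, so 5 mm is the thickest leaf that goes in.

- **5 mm leaf first:** it slid down along the fence to within about 1 mm of the plate without resistance.
- **7.5 mm leaf (green):** it bound on top of the stop on both tries, at about 29.6 mm above the plate. The wrist read about 15 N upward on the first try and 5.5 N on the second. It was the first leaf to bind, so I tried none thicker.
- **Cross-check:** with the 5 mm leaf back in the gap I felt about 1.8 mm of slack between fence and stop. That gives the gap of about 6.8 mm and agrees with the 7.5 mm leaf binding.
- **Last checks:** I felt the floor at about 7.5 N, then released. The last picture shows the gauge upright along the fence, the nut where it was, and the gripper clear.
- **What went wrong:** between the two 7.5 mm tries I corrected the tilt the wrong way by about 0.5°, and put it right before the second try. One of the two wrist views at the stand was partly hidden, so I checked the gauge's alignment in a close picture before gripping.

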